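# Lay a standing tube into the welding fixture

## Robot

A 6-joint arm with a two-finger parallel gripper is mounted at the origin on the work surface. World frame = base frame: x ahead of the robot, y to its left, z up, the work surface at z = 0. Lengths are in m, angles in rad, forces in N, time in s.
With the tool pointing down it reaches from about 0.3 to 0.75 m from the base axis. Payload 8.5 kg.
Tool frame: the origin (TCP) lies between the finger pads; the fingertips stand 25 mm ahead of it and the grasp point (between the pads) lies 6 mm ahead of it; z points along the fingers, y is the direction in which the jaws open and shut (so a half turn about z gives the same grasp; the last joint's range is limited). The gripper opens to 85 mm and grips with 20 to 120 N. Pads are 22 mm wide; open, the fingers measure 114 mm over their backs; the gripper's body (76 mm by 85 mm) begins 54 mm behind the grasp point. The pads swing forward as they close: fully open they stand 13 mm farther back than shut.
Start: joints at [1.056, 0.381, 1.297, -0, 1.464, -0.215], TCP at [0.162, 0.525, 0.256] pointing down, gripper open.
Joint ranges: [-3.11, 3.11], [-0.89, 2.33], [0.22, 2.48], [-1.42, 4.56], [0.17, 2.85], [-2.88, 2.88]. Speed limits (rad/s): [2.39, 2.39, 3.14, 3.14, 3.14, 3.14].

## Interface

Orientations are given as a unit quaternion [w, x, y, z].
In Python, from plant import bot gives the robot as it stands. The module is installed in compiled form; this text tells all that it offers.
- The arm moves only by the tool drive_tool, never from a script. Its argument "deltas" is one flat list of numbers, 5 for each row, row after row: the shift along the tool's x, y, z in cm, then the turn about the tool's z in degrees, then the gripper's target within -1 to 1 (shut at 1, half-way at 0, fully open at -1). In form: [x, y, z, yaw, jaw, x, y, z, yaw, jaw, ...]. A call has exactly 5 rows; each row shifts and turns the commanded pose from where the row before left it, along the tool's axes as they then stand; what a row does not reach is not made up. A row lasts 1/12 s, in which the tool goes at most 41.7 mm and 7.16 degrees, less where a joint would pass 70% of its speed; a pose out of reach is approached as far as the arm can. A call is refused whole if a number of a shift passes 4.17 or a number of a turn 7.16, either way. A call with a gripper value outside its range is refused whole. The fingers move at their own pace and stop on an object; the grip force is fixed at half the most. Time passes only in rows, so rows that do not move let the fingers close, or fill a call up. It gives the time, the measured TCP pose, the force and the opening at its end, in the units of the state.
- bot.sense(): the state, without advancing time (a new reading comes with each control period).
- bot.read_camera(name): name is "scene" or "top" or "wrist"; returns the picture (400x640x3 uint8, red, green, blue); there is no depth.
- bot.camera_params(name): a dict with "intrinsics" (3x3 intrinsics, pixels), "distortion" ([k1, k2, p1, p2, k3] as OpenCV has them; the pictures are not rectified), "R" (3x3) and "t" (3): a world point X has camera coordinates R X + t. Camera axes: x right, y down, z forward; pixel columns grow to the right and rows downward; lengths in m; the calibration is good to about 2 mm. A picture is of the moment at which its call begins: read the wrist's pose just before it. camera_params takes no time and is no camera call; for the wrist camera it gives the pose at the moment of the call.
- bot.finish_job(): hands the job in, once; it reports no verdict.
The state is a dict: "clock": time; "joint_pos": joint angles; "dq": joint speeds; "joint_torque": joint torques, N m; "tool_pos": TCP position; "tcp_rot": TCP orientation; "wrist_force": force on the tool from outside, world axes, zero at the start; "wrist_torque": the same for the moment, N m; "opening": finger opening in m.
Only numpy, scipy, OpenCV 4.12 (cv2) and the standard library are available. Lean on these libraries where they do the work, as an engineer would, in place of code of your own. Each camera call takes 0.05 s, during which the arm holds its last target.

## Task

Tip the standing square tube over towards the red stop so that it lies flat in the channel of the fixture, then push it along the channel until its blue end is fully home against the stop, and leave it there. Only push it with the outside of the fingers: do not lift or carry it, and leave the other things on the bench undisturbed.

Things in the scene. Friction and masses are not known exactly. Their poses are not given: they have to be found in the camera images.
- fixture: Fixed dark steel plate 10 mm thick with a channel along its x axis. Origin: underside of the plate (bench level), on the channel's centre line; +x runs to the red stop, z up. Plate: x -160 to 150 mm, y -110 to 45 mm. Two guide rails, tops 24 mm above the bench, x -160 to 125 mm, inner faces at y = 27 and -27 mm (54 mm channel), outer at 41 and -41 mm. Position and yaw vary.
- stop_face (a point): Centre of the face of the red stop block that looks down the channel: 125 mm along +x from the fixture's origin, on the channel's centre line, 35 mm above the bench; axes as the fixture's. The block is 20 mm thick, 82 mm wide, its top 52 mm above the bench.
- tube: Loose square metal tube 50 x 50 x 110 mm, 4 mm wall, about 0.45 kg, blue band on the top 25 mm. Origin: centre of the bare end; its z runs to the blue end. Starts upright in the channel, square to the rails, 55 to 95 mm from the fixture's origin on the side away from the stop. Pushed near the top it tips and falls past 25 degrees, then lies 35 to 95 mm short of the stop. Slides at 2 to 6 N.
- tube_mid (a point): Centre of the tube, half-way along: 55 mm along its z from its origin. Lying on the plate it is 35 mm above the bench, standing 65 mm.
- tube_blue_end (a point): Centre of the open blue end of the tube, 110 mm along its z from its origin. Home, it coincides with stop_face.
- pipe_stub: Loose copper-coloured pipe stub, 42 mm diameter, 50 mm tall, standing on the fixture's plate beside the channel, on the y-negative side. Origin: centre of its underside. Leave it.
- tip_jar: Loose orange jar with black cap, 60 mm diameter, 85 mm tall, on the bench left of the fixture. Origin: centre of its underside. Leave it.
- square_block: Loose red triangular frame (welding square), 90 mm long, 20 mm thick, 90 mm tall, standing on the bench left of the fixture. Origin: centre of its underside. Leave it.
- hammer: Loose hammer lying on the bench right of the fixture, handle along its x. Leave it.
- wrench: Loose wrench lying on the bench right of the fixture, along its x. Leave it.
- coupon_stack: Loose stack of dark steel plates, 100 x 50 x 18 mm, on the bench right of the fixture. Origin: centre of its underside. Leave it.
Mind the look-alikes: they are no part of the job. What is shaped like the tube but green or turquoise is not meant.

How it is judged:
By the outcome, as a careful person would: the job done as asked, in the order asked, and still so for the second after the job is handed in, with the robot touching nothing.
It also fails if it takes over 43 s, if anything falls off the work surface, if the arm or the gripper's body presses on something with over 40 N, if the wrist force passes 120 N, or if a joint passes its speed limit or range.

## Working session

There is one attempt and no reset: what is moved stays moved. The work goes in short steps, Python scripts to look and compute and a tool call to move; the robot and the scene stay as the last step left them, time stands still between calls to the robot, and variables do not carry over. Pictures are saved under pics/ and viewed, and the job is handed in when it is done.

Besides the shell and the picture viewer there is one more tool, called as name(argument=value, ...), one argument or row to a line, values as JSON. drive_tool: Moves the arm, as the interface text tells. Its arguments: {"type":"object","properties":{"deltas":{"type":"array","items":{"type":"number"}}},"required":["deltas"]}

```bash
mkdir -p pics
python3 - <<'E'
from plant import bot
import cv2
s=bot.sense(); print(s)
for n in ["scene","top"]:
    im=bot.read_camera(n); cv2.imwrite(f"pics/{n}0.png",im[:,:,::-1])
    p=bot.camera_params(n); print(n,{k:__import__('numpy').array(v).round(4).tolist() for k,v in p.items()})
E
```

```text
{'clock': 0.0, 'joint_pos': array([ 1.05570461e+00,  3.81186647e-01,  1.29826050e+00,  5.55822431e-05,
        1.46360427e+00, -2.15281124e-01]), 'dq': array([ 0.00141401,  0.00107185, -0.00156999, -0.00035432, -0.00058008,
        0.0001859 ]), 'joint_torque': array([-7.43295113e-04, -4.48466349e+01, -2.31280124e+01, -2.28624813e-04,
        4.73121065e-03,  6.07800477e-07]), 'tool_pos': array([0.16228673, 0.52524314, 0.25571687]), 'tcp_rot': array([-2.86286713e-04,  1.49347411e-01,  9.88784515e-01, -6.71416972e-04]), 'wrist_force': array([0.30559713, 0.45797941, 0.05303109]), 'wrist_torque': array([-0.0061801 ,  0.02945893,  0.01547682]), 'opening': 0.08530713562204424}
scene {'intrinsics': [[476.0333, 0.0, 326.582], [0.0, 476.0333, 196.5717], [0.0, 0.0, 1.0]], 'distortion': [0.0482, 0.0, 0.0, 0.0, 0.0], 'R': [[-0.8282, 0.5601, -0.0216], [0.3446, 0.4784, -0.8077], [-0.442, -0.6763, -0.5892]], 't': [0.4193, -0.1127, 1.4987]}
top {'intrinsics': [[389.1497, 0.0, 319.9486], [0.0, 389.1497, 207.739], [0.0, 0.0, 1.0]], 'distortion': [-0.0114, 0.0, 0.0, 0.0, 0.0], 'R': [[-0.0027, -1.0, -0.0048], [-0.9935, 0.0032, -0.1134], [0.1134, 0.0045, -0.9935]], 't': [-0.0049, 0.5278, 1.1991]}
```

View pics/scene0.png

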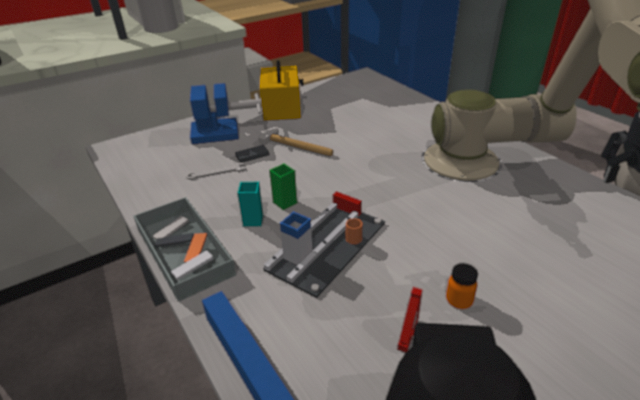

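View pics/top0.png

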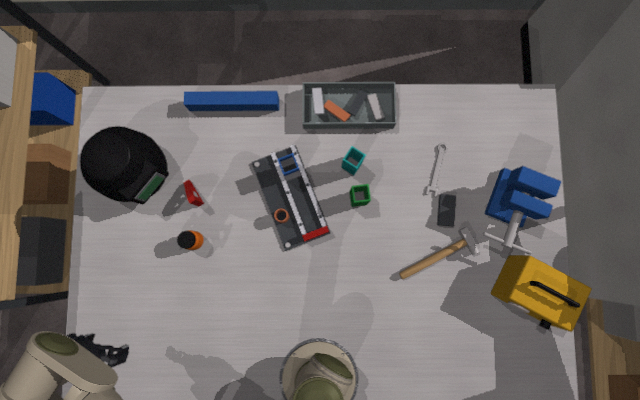

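The tube with the blue band is at scene (296,232) and top (289,163). The look-alikes are green at top (360,196) and turquoise at top (353,160), both outside the fixture. The meant one is grey with a blue band and stands in the channel. The red stop is at top (315,236). I'll confirm this with an enlarged crop.

Run:
```python
import cv2
a=cv2.imread("pics/top0.png")[135:260,235:385]; b=cv2.imread("pics/scene0.png")[150:300,230:395]
cv2.imwrite("pics/topc.png",cv2.resize(a,None,fx=5,fy=4.7*5/4.7*0.96,interpolation=cv2.INTER_CUBIC) if 0 else cv2.resize(a,(720,600),interpolation=cv2.INTER_CUBIC))
cv2.imwrite("pics/scc.png",cv2.resize(b,(660,600),interpolation=cv2.INTER_CUBIC))
```

```text
(no output)
```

View pics/topc.png

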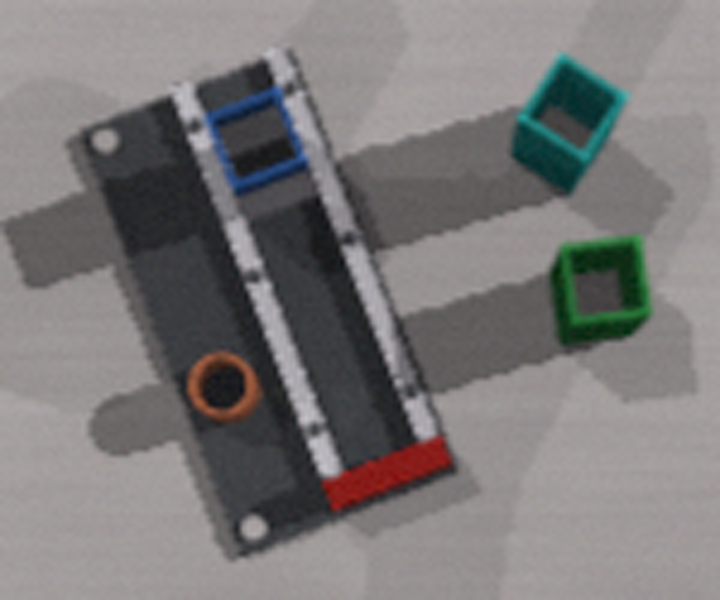

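View pics/scc.png

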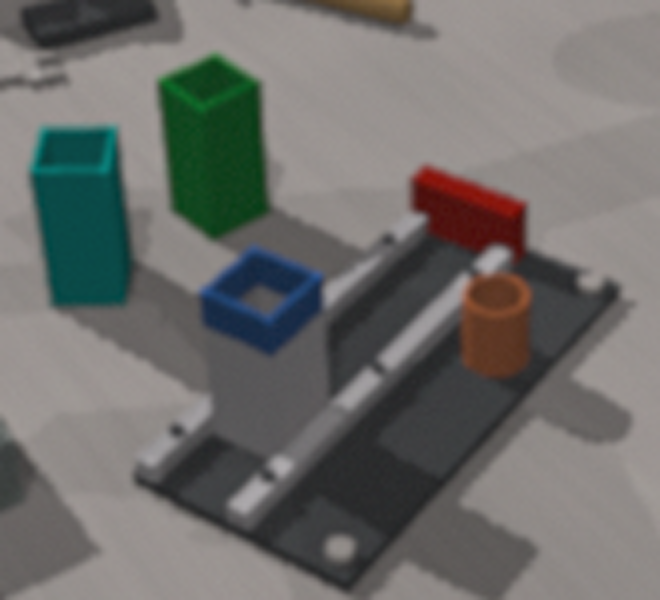

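The crop confirms it: grey tube, blue rim around crop (256,140), in the channel, with the red stop at the near end. The pipe stub is on the y-negative side. Next I'll measure poses by ray-casting.

```bash
cat > h.py <<'E'
import numpy as np,cv2
def ray(p,uv,z):
    K=np.array(p["intrinsics"]);D=np.array(p["distortion"]);R=np.array(p["R"]);t=np.array(p["t"])
    n=cv2.undistortPoints(np.array(uv,float).reshape(-1,1,2),K,D).reshape(-1,2)
    d=np.c_[n,np.ones(len(n))]@R; c=-R.T@t
    return c+d*((z-c[2])/d[:,2])[:,None]
def proj(p,X):
    return cv2.projectPoints(np.array(X,float).reshape(-1,1,3),cv2.Rodrigues(np.array(p["R"]))[0],np.array(p["t"]),np.array(p["intrinsics"]),np.array(p["distortion"]))[0].reshape(-1,2)
def mask(im,lo,hi,box):
    h=cv2.cvtColor(im,cv2.COLOR_BGR2HSV); m=cv2.inRange(h,lo,hi); o=np.zeros_like(m); x0,y0,x1,y1=box
    o[y0:y1,x0:x1]=m[y0:y1,x0:x1]; return o
def contour(m):
    return max(cv2.findContours(m,cv2.RETR_EXTERNAL,cv2.CHAIN_APPROX_NONE)[0],key=cv2.contourArea)
E
python3 - <<'E'
from h import *
from plant import bot
np.set_printoptions(precision=4,suppress=True)
p=bot.camera_params("top"); im=cv2.imread("pics/top0.png")
def rect(m,z):
    ys,xs=np.nonzero(m); w=ray(p,np.c_[xs,ys],z)[:,:2].astype(np.float32)
    r=cv2.minAreaRect((w*1000)); return r
r=mask(im,(0,150,80),(8,255,255),(290,220,340,250)); print("stop",rect(r,.052))
b=mask(im,(105,110,50),(125,255,255),(270,145,310,180)); print("tube",rect(b,.12), )
# hand-picked corners
s=lambda a:np.array(a)/4.8+[235,135]
print("stop corners",ray(p,s([(328,510),(323,482),(445,437),(455,463)]),.052))
print("rim",ray(p,s([(207,117),(280,88),(305,160),(236,190)]),.12))
print("plate",ray(p,s([(70,135),(232,560),(458,465)]),.01), "rails far", ray(p,s([(173,88),(197,82),(265,55),(290,45)]),.024))
o=mask(im,(5,100,80),(15,220,255),(270,200,290,230)); print("stub",rect(o,.06))
E
```

```text
stop ((447.16326904296875, 8.581867218017578), (21.056730270385742, 81.77885437011719), 21.059831619262695)
tube ((648.8385620117188, 87.27816772460938), (55.754783630371094, 49.08990478515625), 21.864303588867188)
stop corners [[ 0.4218  0.0447  0.052 ]
 [ 0.4397  0.048   0.052 ]
 [ 0.4684 -0.0304  0.052 ]
 [ 0.4517 -0.0367  0.052 ]]
rim [[0.6625 0.1169 0.12  ]
 [0.6807 0.0718 0.12  ]
 [0.6352 0.0561 0.12  ]
 [0.6165 0.0986 0.12  ]]
plate [[ 0.6771  0.2224  0.01  ]
 [ 0.3902  0.1101  0.01  ]
 [ 0.4525 -0.0396  0.01  ]] rails far [[0.7058 0.1509 0.024 ]
 [0.7099 0.1348 0.024 ]
 [0.7283 0.0892 0.024 ]
 [0.7351 0.0723 0.024 ]]
stub ((502.8518981933594, 112.79618835449219), (45.45853805541992, 41.11216354370117), 78.52486419677734)
```

drive_tool(
  deltas=[-2, -0.7, 0, 0, 0.1, -3, -1.1, 0, 0, 0.1, -3, -1.1, 0, 0, 0.1, -3, -1.1, 0, 0, 0.1, -3, -1.1, 0, 0, 0.1],
)

```text
clock: 0.52
tool_pos: [0.2819, 0.4343, 0.256]
tcp_rot: [-0.0, 0.149, 0.989, -0.0]
wrist_force: [0.2, -0.3, -0.3]
opening: 0.0387
```

drive_tool(
  deltas=[-3, -1.1, 0, 0, 0.1, -3, -1.1, 0, 0, 0.1, -3, -1.1, 0, 0, 0.1, -3, -1.1, 0, 0, 0.1, -3, -1.1, 0, 0, 0.1],
)

```text
clock: 0.93
tool_pos: [0.4091, 0.3373, 0.2561]
tcp_rot: [-0.0, 0.149, 0.989, -0.0]
wrist_force: [1.0, 0.7, -0.3]
opening: 0.0385
```

drive_tool(
  deltas=[-3, -1.1, 0, 0, 0.1, -3, -1.1, 0, 0, 0.1, -3, -1.1, 0, 0, 0.1, -3, -1.1, 0, 0, 0.1, -3, -1.1, 0, 0, 0.1],
)

```text
clock: 1.35
tool_pos: [0.5362, 0.2404, 0.256]
tcp_rot: [-0.0, 0.149, 0.989, -0.0]
wrist_force: [0.4, 0.1, -0.8]
opening: 0.0383
```

drive_tool(
  deltas=[-3, -1.1, 0, 0, 0.1, -3, -1.1, 0, 0, 0.1, -3, -1.1, 0, 0, 0.1, -3, -1.1, 0, 0, 0.1, -3, -1.1, 0, 0, 0.1],
)

```text
clock: 1.77
tool_pos: [0.6633, 0.1437, 0.2558]
tcp_rot: [-0.001, 0.149, 0.989, -0.0]
wrist_force: [0.4, 0.5, -0.2]
opening: 0.0385
```

drive_tool(
  deltas=[-2.7, -1.0, 0, 0, 0.1, -2.6, -1.0, 0, 0, 0.1, 0, 0, 0, -6.4, 0.1, 0, 0, 0, -6.4, 0.1, 0, 0, 0, -6.4, 0.1],
)

```text
clock: 2.18
tool_pos: [0.7073, 0.1095, 0.2552]
tcp_rot: [-0.001, -0.02, 1.0, 0.0]
wrist_force: [0.4, 1.0, 0.2]
opening: 0.0382
```

drive_tool(
  deltas=[0, 0, 0, -6.4, 0.1, 0, 0, 0, -6.4, 0.1, 0, 0, 0, -6.2, 0.1, 0, 0, 0, 0, 0.1, 0, 0, 0, 0, 0.1],
)

```text
clock: 2.6
tool_pos: [0.707, 0.1101, 0.2559]
tcp_rot: [-0.0, -0.181, 0.984, 0.0]
wrist_force: [-0.2, -1.0, 0.6]
opening: 0.0384
```

```bash
cat > rel.py <<'E'
from h import *
from plant import bot
from scipy.spatial.transform import Rotation as Ro
np.set_printoptions(precision=4,suppress=True)
a=np.radians(200.95); u=np.array([np.cos(a),np.sin(a)]); v=np.array([-u[1],u[0]]); sf=np.array([.4565,.0122]); o=sf-.125*u
def rep():
    s=bot.sense(); q=s["tcp_rot"]; R=Ro.from_quat(np.r_[q[1:],q[0]]).as_matrix()
    d=s["tool_pos"][:2]-o
    print("t",s["clock"],"fix x,y,z mm",1000*d@u,1000*d@v,1000*s["tool_pos"][2],"tool x yaw rel u deg",np.degrees(np.arctan2(R[:2,0]@v,R[:2,0]@u)),"F",s["wrist_force"],s["joint_pos"])
if __name__=="__main__":
    rep()
    im=bot.read_camera("wrist"); cv2.imwrite("pics/wrist1.png",im[:,:,::-1]); p=bot.camera_params("wrist")
    for k in range(1): print({k:np.array(x).round(4).tolist() for k,x in p.items()})
E
python3 rel.py
```

```text
t 2.6 fix x,y,z mm -143.93685438353893 -1.8443463609987456 255.882363245707 tool x yaw rel u deg -0.11222892483865271 F [-0.2472 -1.0296  0.6164] [-0.0105  0.696   0.7371  0.      1.7093 -1.945 ]
{'intrinsics': [[284.696, 0.0, 322.1265], [0.0, 284.696, 197.8239], [0.0, 0.0, 1.0]], 'distortion': [-0.0507, 0.0, 0.0, 0.0, 0.0], 'R': [[-0.3553, 0.9347, 0.0006], [0.8925, 0.3391, 0.2976], [0.278, 0.1062, -0.9547]], 't': [0.1476, -0.7072, 0.1705]}
```

View pics/wrist1.png

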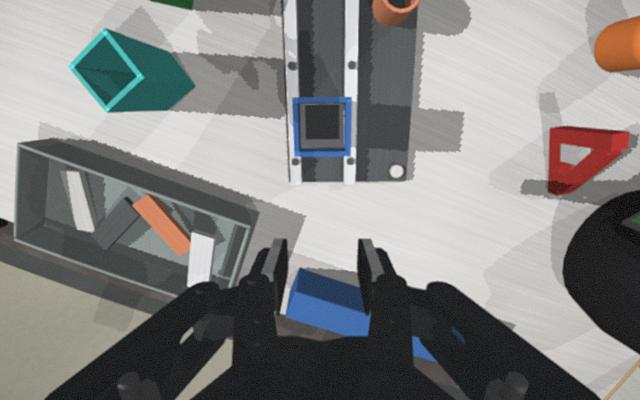

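The wrist view shows the tube rim at pixels (293..352, 97..157), square to the rails, with the fingers centred on the channel behind it. I'll cross-check the tube and rails from this view.

Run:
```python
from rel import *
p=bot.camera_params("wrist"); im=cv2.imread("pics/wrist1.png")
b=mask(im,(105,110,50),(125,255,255),(280,85,365,165)); ys,xs=np.nonzero(b)
def f(uv,z):
    d=ray(p,uv,z)[:,:2]-o; return np.c_[d@u,d@v]*1000
w=f(np.c_[xs,ys],.12); print(cv2.minAreaRect(w.astype(np.float32)))
print(f([(290,181),(300,181),(344,183),(354,183)],.024), f([(284,14),(296,14),(346,14),(357,14)],.024), f([(408,181),(420,14)],.01))
```

```text
((-83.20465087890625, -2.4695663452148438), (49.49129104614258, 50.06875991821289), 89.8828125)
[[-154.8631   38.0132]
 [-154.9026   25.383 ]
 [-157.646   -30.1882]
 [-157.6718  -42.8476]] [[ 32.8004  38.5776]
 [ 32.6767  25.4839]
 [ 32.541  -29.0005]
 [ 32.5932 -41.0025]] [[-158.6338 -115.7393]
 [  37.5662 -114.5435]]
```

drive_tool(
  deltas=[0, 0, 2.5, 0, 0.1, 0, 0, 3.5, 0, 0.1, 0, 0, 3.5, 0, 0.1, 0, 0, 3, 0, 0.1, 0, 0, 0, 0, 0.1],
)

```text
clock: 3.07
tool_pos: [0.7044, 0.11, 0.1242]
tcp_rot: [-0.006, -0.181, 0.983, 0.001]
wrist_force: [-0.6, -0.3, -1.2]
opening: 0.0382
```

drive_tool(
  deltas=[1.0, 0, 0, 0, 0.1, 0.8, 0, 0, 0, 0.1, 0.5, 0, 0, 0, 0.1, 0.5, 0, 0, 0, 0.1, 0.5, 0, 0, 0, 0.1],
)

```text
clock: 3.48
tool_pos: [0.6767, 0.0982, 0.1329]
tcp_rot: [0.002, -0.182, 0.983, -0.0]
wrist_force: [1.7, 1.1, 1.3]
opening: 0.0385
```

```bash
python3 rel.py
```

```text
t 3.4833 fix x,y,z mm -111.41605840487955 -1.5389301300425344 132.8903152284441 tool x yaw rel u deg 0.0333971643704061 F [1.712  1.1073 1.2532] [-0.0287  0.7104  1.0643  0.0001  1.3638 -1.9657]
{'intrinsics': [[284.696, 0.0, 322.1265], [0.0, 284.696, 197.8239], [0.0, 0.0, 1.0]], 'distortion': [-0.0507, 0.0, 0.0, 0.0, 0.0], 'R': [[-0.3579, 0.9338, -0.0004], [0.8908, 0.3416, 0.2996], [0.2799, 0.1069, -0.9541]], 't': [0.1499, -0.638, 0.0612]}
```

View pics/wrist1.png

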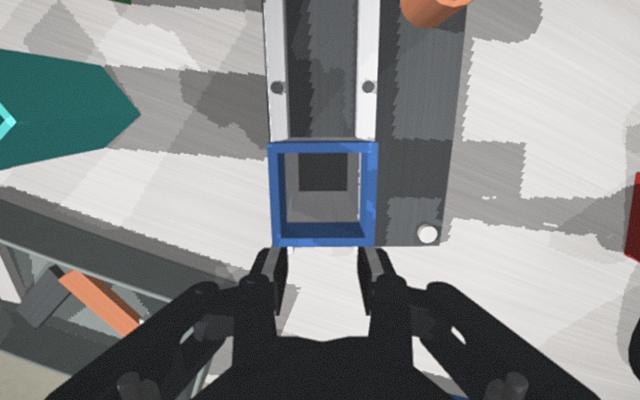

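The wrist picture shows the fingers at the tube's far face, around (275..370, 247), and contact is about to start or has just started. I'll continue tipping slowly.

drive_tool(
  deltas=[0.5, 0, 0, 0, 0.1, 0.5, 0, 0, 0, 0.1, 0.5, 0, 0, 0, 0.1, 0.5, 0, 0, 0, 0.1, 0.5, 0, 0, 0, 0.1],
)

```text
clock: 3.95
tool_pos: [0.6523, 0.0891, 0.1312]
tcp_rot: [-0.0, -0.182, 0.983, 0.0]
wrist_force: [0.9, 0.7, 0.9]
opening: 0.0388
```

```bash
python3 rel.py|head -1
```

```text
t 3.95 fix x,y,z mm -85.31169446867341 -1.8197370223046534 131.2063271276164 tool x yaw rel u deg 0.06624831865909768 F [0.8923 0.7095 0.9097] [-0.0437  0.6707  1.152  -0.      1.3196 -1.9813]
```

View pics/wrist1.png

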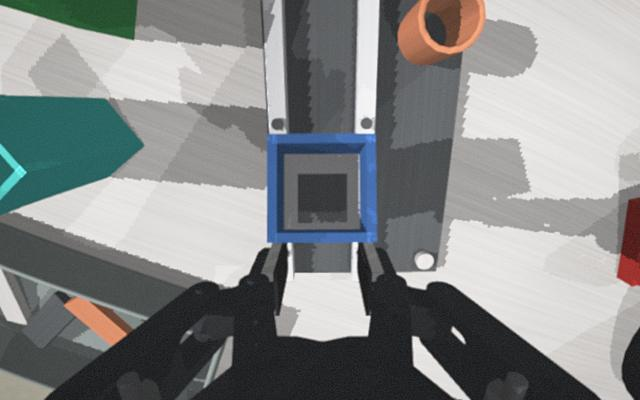

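The tube is tilting: its inside is seen differently while the rim follows the fingers at (270..375, 135..240). Continuing.

drive_tool(
  deltas=[0.5, 0, 0, 0, 0.1, 0.5, 0, 0, 0, 0.1, 0.5, 0, 0, 0, 0.1, 0.5, 0, 0, 0, 0.1, 0.4, 0, 0, 0, 0.1],
)

```text
clock: 4.42
tool_pos: [0.6299, 0.0804, 0.1313]
tcp_rot: [-0.0, -0.182, 0.983, 0.0]
wrist_force: [0.4, -0.5, 1.1]
opening: 0.0385
```

```bash
python3 rel.py|head -1
```

```text
t 4.4167 fix x,y,z mm -61.32874607414107 -1.7400106773552302 131.28738949686456 tool x yaw rel u deg 0.07094957767792233 F [ 0.3716 -0.5486  1.0891] [-0.0591  0.6329  1.2292 -0.      1.2799 -1.9967]
```

View pics/wrist1.png

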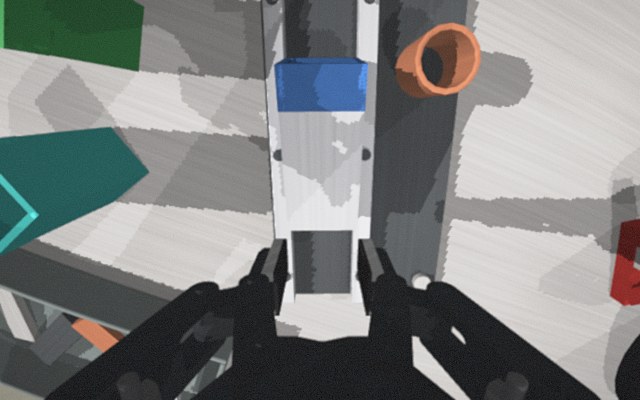

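The tube has fallen and lies in the channel. Its bare end is at row 231 and its blue end at row 58.

```bash
cat > tb.py <<'E'
from rel import *
p=bot.camera_params("wrist")
import sys
a=[float(x) for x in sys.argv[1:]]
d=ray(p,np.array(a).reshape(-1,2),.06)[:,:2]-o; print(np.c_[d@u,d@v]*1000); rep()
E
python3 tb.py 293 231 351 231 275 61 367 61
```

```text
[[-69.1734  18.6043]
 [-69.1473 -23.1866]
 [ 43.3164  26.4731]
 [ 43.3575 -29.6718]]
t 4.4667 fix x,y,z mm -60.918266988478955 -1.7518653640270967 131.34652148767108 tool x yaw rel u deg 0.06332116647418412 F [-0.4007  0.2899 -0.7291] [-0.0593  0.6323  1.2302 -0.0001  1.2798 -1.9968]
```

Its measured width at the blue end is 56 mm on the z=60 plane, so it may still have been falling when that was taken. Looking again.

```bash
cp pics/wrist1.png pics/w_fall.png; python3 rel.py|head -1; mv pics/wrist1.png pics/wrist4.png
```

```text
t 4.4667 fix x,y,z mm -60.918266988478955 -1.7518653640270967 131.34652148767108 tool x yaw rel u deg 0.06332116647418412 F [-0.4007  0.2899 -0.7291] [-0.0593  0.6323  1.2302 -0.0001  1.2798 -1.9968]
```

View pics/wrist4.png

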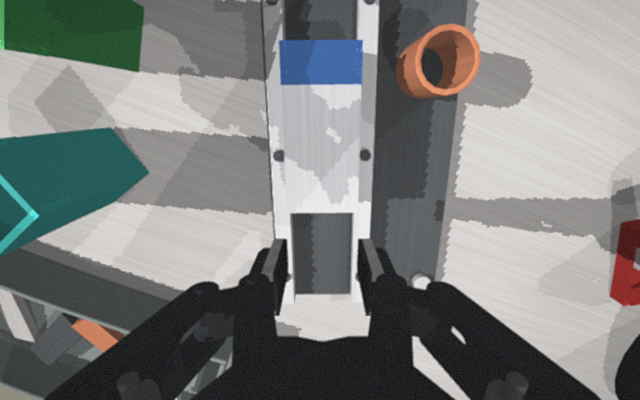

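Now it lies flat: blue end at row 40 (cols 280–362), bare end at row 213.

```bash
python3 tb.py 279 213 363 213 280 40 362 40
```

```text
[[-55.9126  28.139 ]
 [-55.8755 -31.1978]
 [ 54.5614  23.0468]
 [ 54.593  -26.1754]]
t 4.5167 fix x,y,z mm -61.402024538393334 -1.7258836827761614 131.44211890306178 tool x yaw rel u deg 0.058647450893393314 F [-0.5784  0.8062 -0.0109] [-0.059   0.6328  1.2288 -0.      1.2803 -1.9965]
```

drive_tool(
  deltas=[-1.0, 0, 0, 0, 0.1, -1.2, 0, 0, 0, 0.1, -0.9, 0, 0, 0, 0.1, 0, 0, 0.8, 0, 0.1, 0, 0, 1.5, 0, 0.1],
)

```text
clock: 4.93
tool_pos: [0.6602, 0.0919, 0.109]
tcp_rot: [0.002, -0.183, 0.983, -0.0]
wrist_force: [0.5, -0.1, 0.7]
opening: 0.0384
```

drive_tool(
  deltas=[0, 0, 1.5, 0, 0.1, 0, 0, 1.3, 0, 0.1, 0, 0, 1.0, 0, 0.1, 0, 0, 0.6, 0, 0.1, 0, 0, 0.4, 0, 0.1],
)

```text
clock: 5.35
tool_pos: [0.6591, 0.0917, 0.0594]
tcp_rot: [-0.0, -0.182, 0.983, 0.0]
wrist_force: [-0.5, 0.6, -0.9]
opening: 0.0385
```

```bash
python3 rel.py|head -1; mv pics/wrist1.png pics/wrist5.png
```

```text
t 5.35 fix x,y,z mm -92.62658930879472 -1.815895505479481 59.41884696117882 tool x yaw rel u deg 0.06821142727785483 F [-0.4579  0.6404 -0.9156] [-0.0393  0.7585  1.2002  0.      1.1839 -1.9769]
```

View pics/wrist5.png

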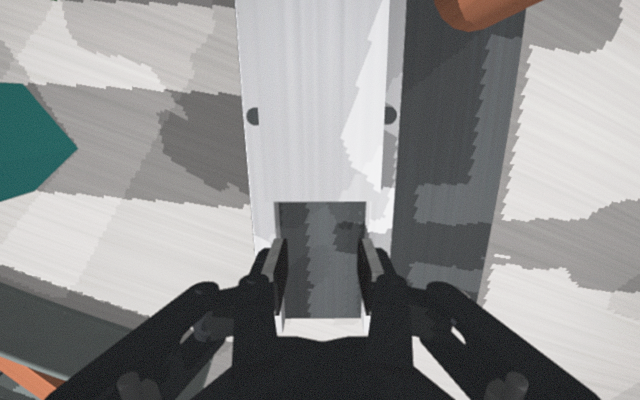

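The fingers straddle the side-wall line behind the bare end (row 202). Pushing now.

drive_tool(
  deltas=[0.8, 0, 0, 0, 0.1, 0.8, 0, 0, 0, 0.1, 0.5, 0, 0, 0, 0.1, 0.5, 0, 0, 0, 0.1, 0.5, 0, 0, 0, 0.1],
)

```text
clock: 5.82
tool_pos: [0.6309, 0.0806, 0.0609]
tcp_rot: [0.001, -0.182, 0.983, -0.0]
wrist_force: [2.0, 0.6, 0.1]
opening: 0.0382
```

drive_tool(
  deltas=[0.6, 0, 0, 0, 0.1, 0.6, 0, 0, 0, 0.1, 0.6, 0, 0, 0, 0.1, 0.6, 0, 0, 0, 0.1, 0.6, 0, 0, 0, 0.1],
)

```text
clock: 6.23
tool_pos: [0.6027, 0.0698, 0.0609]
tcp_rot: [0.001, -0.182, 0.983, -0.0]
wrist_force: [4.3, 2.2, 3.0]
opening: 0.0382
```

```bash
python3 rel.py|head -1; mv pics/wrist1.png pics/wrist6.png
```

```text
t 6.2333 fix x,y,z mm -32.072944194558424 -1.4896489674181248 60.8841746154437 tool x yaw rel u deg 0.07021568068537536 F [4.2684 2.1931 2.9504] [-0.0798  0.6724  1.392   0.0003  1.0751 -2.0176]
```

View pics/wrist6.png

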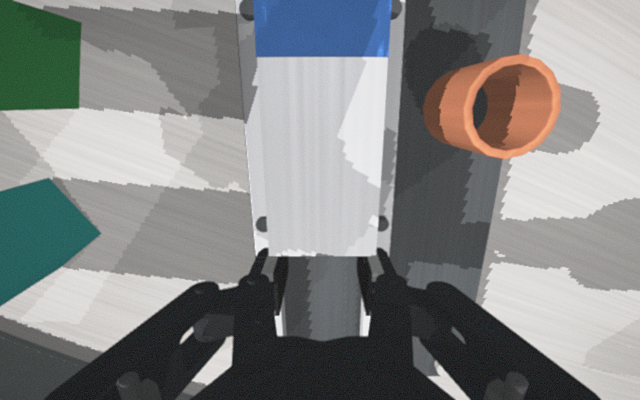

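Both fingers push squarely on the bare end (row 255) at about 5 N. About 36 mm remains.

drive_tool(
  deltas=[0.6, 0, 0, 0, 0.1, 0.6, 0, 0, 0, 0.1, 0.6, 0, 0, 0, 0.1, 0.5, 0, 0, 0, 0.1, 0.4, 0, 0, 0, 0.1],
)

```text
clock: 6.7
tool_pos: [0.5774, 0.0601, 0.0607]
tcp_rot: [0.001, -0.182, 0.983, -0.0]
wrist_force: [5.7, 3.1, 3.4]
opening: 0.0386
```

drive_tool(
  deltas=[0.2, 0, 0, 0, 0.1, 0.2, 0, 0, 0, 0.1, 0.2, 0, 0, 0, 0.1, 0.1, 0, 0, 0, 0.1, 0.1, 0, 0, 0, 0.1],
)

```text
clock: 7.12
tool_pos: [0.5703, 0.0573, 0.0607]
tcp_rot: [0.001, -0.182, 0.983, -0.0]
wrist_force: [6.0, 1.7, 4.0]
opening: 0.0382
```

```bash
python3 rel.py|head -1; mv pics/wrist1.png pics/wrist7.png
```

```text
t 7.1167 fix x,y,z mm 2.5591865331060535 -1.4247086265891122 60.724793940879316 tool x yaw rel u deg 0.06564625019362492 F [6.0085 1.7264 3.9571] [-0.1064  0.6283  1.4935  0.0003  1.0181 -2.0441]
```

View pics/wrist7.png

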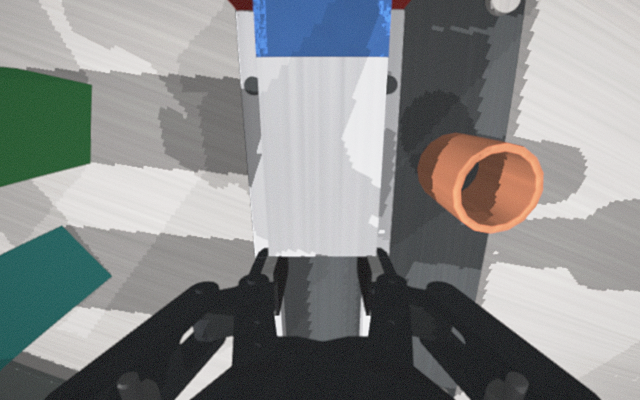

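The stop's red ends are now visible at row 5. Continuing in small steps until the force rises.

drive_tool(
  deltas=[0.1, 0, 0, 0, 0.1, 0.1, 0, 0, 0, 0.1, 0.1, 0, 0, 0, 0.1, 0, 0, 0, 0, 0.1, 0, 0, 0, 0, 0.1],
)

```text
clock: 7.58
tool_pos: [0.5683, 0.0566, 0.0608]
tcp_rot: [0.002, -0.182, 0.983, -0.0]
wrist_force: [8.8, 4.4, 1.1]
opening: 0.0386
```

drive_tool(
  deltas=[0.1, 0, 0, 0, 0.1, 0.1, 0, 0, 0, 0.1, 0, 0, 0, 0, 0.1, 0, 0, 0, 0, 0.1, 0, 0, 0, 0, 0.1],
)

```text
clock: 8.0
tool_pos: [0.5681, 0.0565, 0.0612]
tcp_rot: [0.004, -0.182, 0.983, 0.0]
wrist_force: [15.2, 9.4, -0.2]
opening: 0.0381
```

The force rose to about 18 N with no further travel, so it's against the stop. Backing off and checking.

drive_tool(
  deltas=[-0.3, 0, 0, 0, 0.1, -0.8, 0, 0, 0, 0.1, -1.2, 0, 0, 0, 0.1, -1.5, 0, 0, 0, 0.1, -1.0, 0, 0, 0, 0.1],
)

```text
clock: 8.42
tool_pos: [0.6102, 0.073, 0.0597]
tcp_rot: [-0.001, -0.182, 0.983, 0.0]
wrist_force: [-0.9, -0.1, -0.9]
opening: 0.0385
```

drive_tool(
  deltas=[-0.5, 0, -0.8, 0, 0.1, -0.5, 0, -2, 0, 0.1, 0, 0, -3, 0, 0.1, 0, 0, -3, 0, 0.1, 0, 0, -2, 0, 0.1],
)

```text
clock: 8.83
tool_pos: [0.6192, 0.0763, 0.1704]
tcp_rot: [-0.0, -0.182, 0.983, -0.0]
wrist_force: [0.9, 0.2, 0.6]
opening: 0.0385
```

drive_tool(
  deltas=[0, 0, -2, 0, 0.1, 0, 0, -1, 0, 0.1, 0, 0, 0, 0, 0.1, 0, 0, 0, 0, 0.1, 0, 0, 0, 0, 0.1],
)

```text
clock: 9.25
tool_pos: [0.6187, 0.0763, 0.1965]
tcp_rot: [-0.002, -0.182, 0.983, 0.0]
wrist_force: [0.4, -0.1, -0.0]
opening: 0.0382
```

```bash
python3 rel.py|head -1; mv pics/wrist1.png pics/wrist8.png
python3 - <<'E'
from rel import *
for n in ("scene","top"):
    im=bot.read_camera(n); cv2.imwrite(f"pics/{n}9.png",im[:,:,::-1])
b=cv2.imread("pics/scene9.png")[150:300,230:395]; cv2.imwrite("pics/scc9.png",cv2.resize(b,(660,600),interpolation=cv2.INTER_CUBIC))
E
```

```text
t 9.25 fix x,y,z mm -49.365824101970325 -1.9078205573671219 196.52182931727384 tool x yaw rel u deg 0.06681002301872942 F [ 0.4371 -0.0842 -0.0074] [-0.0668  0.5551  1.1756 -0.0002  1.4144 -2.0044]
```

View pics/wrist8.png

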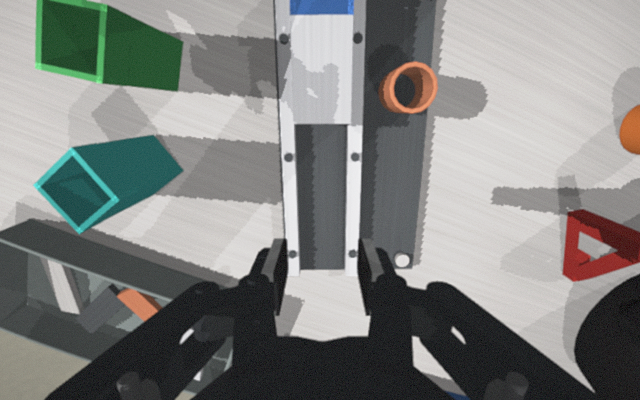

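View pics/scc9.png

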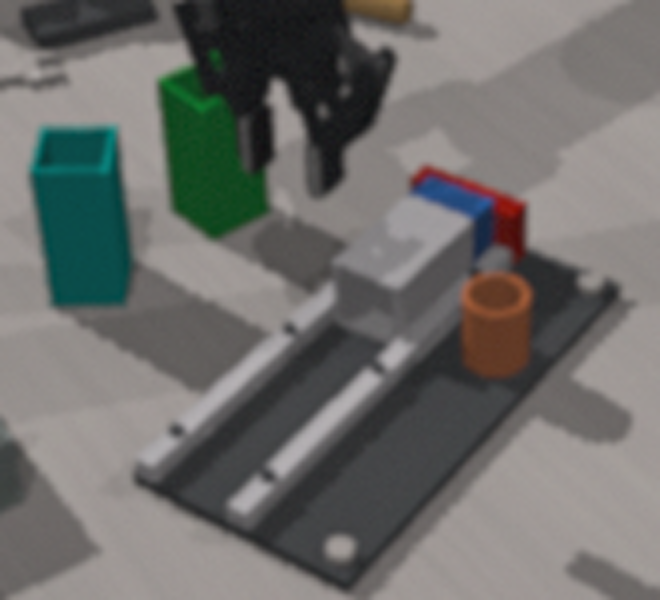

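View pics/top9.png

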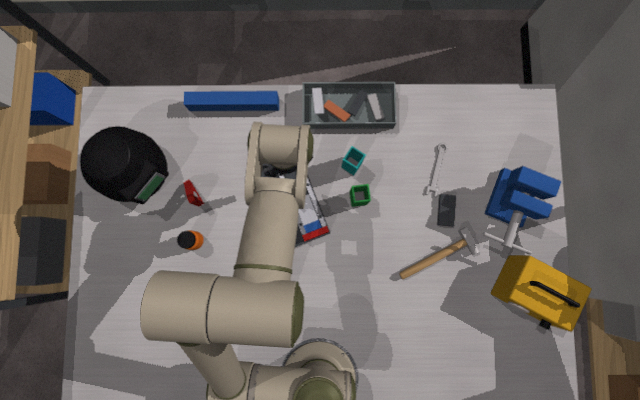

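The tube lies flat with its blue band touching the red stop (scene crop ~(480,215)), and the other things look unmoved. I'll take a direct wrist view of the joint to be sure there's no gap.

drive_tool(
  deltas=[1, 0, 0, 0, 0.1, 2, 0, 0, 0, 0.1, 2, 0, 0, 0, 0.1, 1, 0, 0, 0, 0.1, 0, 0, 0, 0, 0.1],
)

```text
clock: 9.82
tool_pos: [0.5618, 0.0544, 0.198]
tcp_rot: [-0.001, -0.182, 0.983, 0.0]
wrist_force: [-0.0, -0.2, 1.2]
opening: 0.0383
```

```bash
python3 rel.py|head -1; mv pics/wrist1.png pics/wrist10.png; python3 -c "
import cv2
a=cv2.imread('pics/wrist10.png')[0:200,220:420]; cv2.imwrite('pics/wc10.png',cv2.resize(a,(600,600),interpolation=cv2.INTER_CUBIC))"
```

```text
t 9.8167 fix x,y,z mm 11.603913644262342 -1.7956054811247355 198.02619066604194 tool x yaw rel u deg 0.0348103601444855 F [-0.0147 -0.2039  1.1578] [-0.1131  0.454   1.3532 -0.0002  1.3363 -2.0501]
```

View pics/wc10.png

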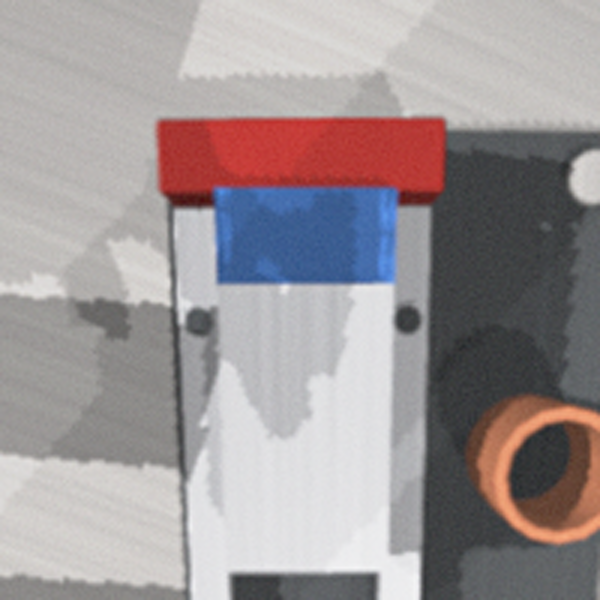

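Run:
```python
from rel import *
p=bot.camera_params("wrist")
s=lambda a:np.array(a,float)/3+[220,0]
for uv,z in (([(216,187),(396,188)],.06),([(162,191),(442,191)],.052),([(160,119),(444,119)],.052),([(230,573),(380,573)],.06)):
    d=ray(p,s(uv),z)[:,:2]-o; print(np.c_[d@u,d@v]*1000)
# stub and lookalikes check from wrist/top unaffected
a=cv2.imread("pics/top0.png").astype(int);b=cv2.imread("pics/top9.png").astype(int)
```

```text
[[123.7353  22.6742]
 [123.5018 -26.9473]]
[[123.9469  38.8758]
 [123.9676 -40.8658]]
[[142.7834  38.6751]
 [142.8043 -40.6962]]
[[ 13.0532  21.4668]
 [ 13.0632 -25.1731]]
```

The blue end is at 123.6 mm and the stop face at 124.0 mm in the same view, so it's home and square. The stub is at the same scene pixels as at the start, and the robot is clear. Handing in.

```bash
python3 -c "
from plant import bot
print(bot.finish_job(), bot.sense()['clock'])"
```

```text
the job is handed in; nothing more can be done
the job is handed in; nothing more can be done
```

The tube is lying flat in the channel with its blue end home against the red stop. I handed the job in after about 10 s on the robot's clock.

**What I did:** I tipped the tube with the part-open fingers pressing near its top. I then pushed it about 70 mm along the channel with both fingers on its bare end, and lifted clear.

**Checks that it is home:**
- **Force:** the push rose to about 18 N with no further travel.
- **Position:** in the final wrist view the blue end is at 123.6 mm and the stop face at 124.0 mm. The gap is within measurement error, and the tube sits square to the stop.

**Other things on the bench:** they looked undisturbed. I compared the pipe stub, the look-alikes and the rest by eye only, and the arm hid part of the final top view.

**Disagreement:** one picture was taken while the tube was still settling and made the tube look too wide. I discarded it and measured again.

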